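# Shut the spares box and hold the print pen's gate ajar

### The job

The spares box has just been loaded and its open lid stands in the way of the gate of the pen for hot prints: close the lid fully first. Then draw the gate's sagging barrel bolt by its red ball, lifting it over the bent lip of the keeper while pulling it towards the hinge until it is quite clear, and swing the gate out towards you to about 25 degrees. The gate is sprung shut, so finish still holding it there with the gripper, not propped on anything; leave the spool, the jar and the scraper where they are.

Things in the scene. Friction and masses are not known exactly. Their poses are not given: they have to be found in the camera images.
- pen: the pen for hot prints, fixed to the bench: a dark plinth 260 x 350 x 80 mm (its x, y, z) with low clear walls, black rails to 165 mm and two black posts at the front. Origin: middle of the plinth's front edge at bench height; x points from the front into the pen (away from the robot), y to the left along the front, z up
- keeper: brass keeper on the black latch post at the right (-y) front of the pen: an open-topped stirrup 28 mm wide. Origin at its entry side, on the post's top (165 mm above the bench; in the pen frame x 12, y -121.5 mm); axes as the pen's. At the origin a lip 5 mm thick, bent up, reaches 18 mm above the post; from 1 to 31 mm beyond it (-y) two cheeks 34 mm high and 18 mm apart in x keep the bolt's end, and so the gate, from moving out; it is open above and at the far end
- gate_leaf: the gate, aluminium frame with a clear panel, 235 mm long, 20 mm thick, from 87 to 165 mm above the bench (bottom to top rail); the bolt lies on its top rail. Origin on the hinge axis at bench height; with the gate shut the axes are as the pen's, the gate reaches along its -y, and its free end (stile 24 mm wide) is at y -235 mm. A steel barrel 24 mm wide stands on the top rail at y -78 to -102 mm, 47 mm high
- gate_hinge (a point): point on the gate's upright hinge axis, level with the top rail (165 mm above the bench), at the left (+y) end; pen frame x 12, y 130 mm
- gate (a joint): gate angle, rad: 0 shut, grows as its free end swings out towards the robot (clockwise seen from above), to 1.2. A spring shuts it with 0.4 Nm at 0 and 0.65 Nm at 0.5 rad, which is 2.5 to 5 N at the ball. It cannot open while the bolt's end is between the keeper's cheeks; the upright lid of the spares box stops it at 0.2 to 0.4 rad
- bolt_knob (a point): centre of the red ball, 24 mm across, on a 10 mm stem that stands up from the bolt: the grip of the bolt. The ball's centre is 40 mm above the axis of the 10 mm steel rod and about 235 mm above the bench; nothing else stands beside it. The rod lies along the gate and passes through the barrel, whose near face is 90 to 103 mm from the ball towards the hinge
- bolt_heel (a point): middle of the underside of the bolt's heel, a downturned block 10 x 10 mm at the rod's keeper end, 12.5 mm deeper than the rod, 70 mm from the ball; at rest it hangs behind the keeper's lip with 12 to 13 mm of overlap in height
- bolt (a joint): how far the bolt is drawn along the gate towards the hinge, m: range 0 to 0.07, starts at 0.010 to 0.022; its end has left the keeper's cheeks from 0.038 on. Pulling takes about 2 N and it stays where it is left. At rest the lip stops the heel after 2 to 16 mm
- bolt_lift (a joint): upward tilt of the bolt about the barrel, rad: 0 hanging (sagging, 0.05 below level), to 0.30; falls back when let go. Pivot: on the gate, 90 mm from the hinge axis, 197 mm above the bench, 125 mm minus bolt from the ball. The heel passes the lip from about 0.075 on: about 8 mm of lift at the ball (12 to 15 mm is safe, also while pulling 45 mm), 1 to 2.5 N. Lifting takes the ball a few mm towards the hinge
- spares_box: grey open box with small parts, fixed to the bench in front of the gate, 110 x 140 x 60 mm (its x, y, z). Origin: centre of its underside; x points towards the gate; the lid's hinge is along its top edge at x +55 mm
- lid_edge (a point): middle of the blue lid's free edge (lid 110 mm from hinge to edge, 140 mm wide, 8 mm thick, 120 g); with the lid standing open it is about 170 mm above the bench, 40 to 70 mm in front of the gate
- lid (a joint): lid angle, rad: 0 shut flat on the box; starts standing at 1.62 to 1.78, stop at 1.85. It stays by friction near upright and drops shut by itself once pushed forward (towards the robot, -x of the box) below about 1.2
- spool: bystander: black spool of red filament lying flat, 124 mm across, 50 mm high; origin at the centre of its underside
- jar: bystander: white jar, 52 mm across, 70 mm high; origin at the centre of its underside
- scraper: bystander: spatula lying on the bench; origin on its underside
There are look-alikes about, which are no part of the job. Leave any purple or yellow look-alike of the spares_box alone.

How it is judged (in metres and radians):
On the way, in this order (a step that is already met when the one before it is completed fails the run):
1. the lid of the spares box is shut, the bolt not yet drawn (value of joint lid below 0.08 rad and value of joint bolt below 0.034 m), for 0.2 s.
2. the bolt is lifted over the lip and drawn clear of the keeper (value of joint bolt above 0.036 m), for 0.1 s.
At the end, for the whole second after the job is handed in: the lid is shut (below 0.08 rad), the bolt is drawn (over 30 mm), and the gate stands still (under 0.05 rad/s) at 0.34 to 0.56 rad (19 to 32 degrees), held by the gripper (over 1 N on the gate or its bolt), touching neither the keeper nor the spares box (value of joint lid below 0.08 rad and value of joint bolt above 0.03 m and value of joint gate between 0.34 and 0.56 rad and velocity of joint gate between -0.05 and 0.05 rad/s and contact force between the fingers and gate_leaf above 1 N and contact force between each of keeper, spares_box and gate_leaf below 0.3 N); the arm keeps its last pose, push and grip.
It fails at once if spool, jar or scraper moved by more than 15 mm (distance of any of spool, jar, scraper from where it was at the start of the episode above 0.015 m).
It also fails if it takes over 51 s, if anything falls off the work surface, if the arm or the gripper's body presses on something with over 40 N, if the wrist force passes 120 N, or if a joint passes its speed limit or range.

### The arm

A 7-joint arm with a two-finger parallel gripper is mounted at the origin on the work surface. World frame = base frame: x ahead of the robot, y to its left, z up, the work surface at z = 0. Lengths are in mm, angles in rad, forces in N, time in s.
With the tool pointing down it reaches from about 400 to 925 mm from the base axis. Payload 5.6 kg.
Tool frame: the origin (TCP) lies at the very end of the fingers, on their centre line; the grasp point (between the pads) lies 19 mm behind it (manip.pinch_z is the distance from the TCP to the grasp point, in mm); z points along the fingers, y is the line along which they close (so a half turn about z gives the same grasp; the last joint's range is limited). The gripper opens to 85 mm and grips with 20 to 120 N. Pads are 22 mm wide; open, the fingers measure 114 mm over their backs; the gripper's body (76 mm by 85 mm) begins 54 mm behind the grasp point. The pads swing forward as they close: fully open they stand 13 mm farther back than shut.
Start: joints at [1.238, 0.468, -0.012, 1.603, 0.006, 1.071, -0.056], TCP at [185.702, -622.916, 208.19] pointing down, gripper open.
Joint ranges: [-2.53, 2.53], [-0.31, 2.02], [-1.57, 1.55], [0.28, 2.44], [-1.29, 4.43], [0.15, 1.84], [-2.92, 2.92]. Speed limits (rad/s): [2.57, 2.57, 3.14, 3.14, 3.14, 3.14, 3.14].

### API

Orientations are given as a rotation vector (axis times angle).
In Python, from cell import manip gives the robot as it stands. The module is installed in compiled form; this text tells all that it offers.
- The arm moves only by the shell command python3 -m crank 'ROWS' [FORCE]. ROWS is JSON, a list of rows, each a list of 3 entries, a list of its own where there are three numbers: the shift along the tool's x, y, z in m, then the turn, a rotation vector about the tool's x, y, z in rad, then the finger opening in m, from 0 to 0.0854. In form: [[[dx, dy, dz], [rx, ry, rz], gripper], ...]. A call has 1 to 5 rows; each row shifts and turns the commanded pose from where the row before left it, along the tool's axes as they then stand; what a row does not reach is not made up. A row lasts 1/12 s, in which the tool goes at most 41.7 mm and 7.16 degrees, less where a joint would pass 70% of its speed; a pose out of reach is approached as far as the arm can. A call with a gripper value outside its range is refused whole. The fingers move at their own pace and stop on an object; FORCE is the grip in N (left out, the last holds). Time passes only in rows, so rows that do not move let the fingers close. It gives the time, the measured TCP pose, the force, the opening and the grip force at its end, in the units of the state.
- manip.state(): the state, without advancing time (a new reading comes with each control period).
- manip.read_camera(name): name is "scene" or "top" or "wrist"; returns a dict with "image" (420x560x3 uint8, red, green, blue), "mtx" (3x3 intrinsics, pixels), "dist_coeffs" ([k1, k2, p1, p2, k3] as OpenCV has them; the pictures are not rectified), "world_to_cam" (4x4, takes a point from world to camera coordinates); the wrist camera has in their place "tool_from_camera" (4x4, takes a point from camera to tool coordinates, whose origin is the TCP and whose axes are the flange's). Camera axes: x right, y up, looking along -z (the intrinsics and any distortion apply to the point x, -y, -z); pixel columns grow to the right and rows downward; lengths in mm; the calibration is good to about 2 mm. A picture is of the moment at which its call begins: read the wrist's pose just before it. There is no depth.
- manip.job_done(): hands the job in; it is judged then, once.
The state is a dict: "time": time; "joint_positions": joint angles; "joint_velocities": joint speeds; "tau": joint torques, N m; "position": TCP position; "ee_rot": TCP orientation; "wrist_force": force on the tool from outside, world axes, zero at the start; "moment": the same for the moment, N m; "grip_width": finger opening in mm; "grasp_force": force on a finger pad.
Only numpy, scipy, OpenCV 4.12 (cv2) and the standard library are available. Lean on these libraries where they do the work, as an engineer would, in place of code of your own. Each camera call takes 0.05 s, during which the arm holds its last target. There are 200 camera calls.

## Working session

There is one attempt and no reset: what is moved stays moved. The work goes in short steps, Python scripts to look and compute and a shell command to move; the robot and the scene stay as the last step left them, time stands still between calls to the robot, and variables do not carry over. Pictures are saved under pics/ and viewed, at most 10 in all, crops included, and the job is handed in when it is done.

```bash
mkdir -p pics; cat > h.py <<'E'
import numpy as np, cv2
from cell import manip
from scipy.spatial.transform import Rotation as R
def cam(name):
    s=manip.state(); c=manip.read_camera(name)
    if name=="wrist":
        T=np.eye(4);T[:3,:3]=R.from_rotvec(s["ee_rot"]).as_matrix();T[:3,3]=s["position"]
        c["c2w"]=T@np.array(c["tool_from_camera"])
    else: c["c2w"]=np.linalg.inv(np.array(c["world_to_cam"]))
    return c
def ray(c,uv):
    p=cv2.undistortPoints(np.array([[uv]],float),np.array(c["mtx"]),np.array(c["dist_coeffs"]))[0,0]
    d=c["c2w"][:3,:3]@np.array([p[0],-p[1],-1.]); return c["c2w"][:3,3],d/np.linalg.norm(d)
def plane(c,uv,z):
    o,d=ray(c,uv); return o+d*(z-o[2])/d[2]
def tri(c1,u1,c2,u2):
    o1,d1=ray(c1,u1);o2,d2=ray(c2,u2)
    t=np.linalg.lstsq(np.c_[d1,-d2],o2-o1,rcond=None)[0]
    a,b=o1+d1*t[0],o2+d2*t[1]; return (a+b)/2,np.linalg.norm(a-b)
def proj(c,P):
    w=np.linalg.inv(c["c2w"]); q=w[:3,:3]@np.array(P,float)+w[:3,3]
    return cv2.projectPoints(np.array([[q[0],-q[1],-q[2]]]),np.zeros(3),np.zeros(3),np.array(c["mtx"]),np.array(c["dist_coeffs"]))[0][0,0]
def save(c,f,box=None,k=1):
    im=c["image"][:,:,::-1]
    if box: im=im[box[1]:box[3],box[0]:box[2]]
    cv2.imwrite(f,cv2.resize(im,None,fx=k,fy=k,interpolation=cv2.INTER_CUBIC))
def blobs(c,lo,hi,amin=15,box=None):
    hsv=cv2.cvtColor(np.ascontiguousarray(c["image"]),cv2.COLOR_RGB2HSV)
    m=cv2.inRange(hsv,np.array(lo),np.array(hi))
    n,l,s,ce=cv2.connectedComponentsWithStats(m)
    return [(s[i].tolist(),ce[i].round(1).tolist()) for i in range(1,n) if s[i,4]>=amin]
E
python3 - <<'E'
from h import *
import pickle
d={}
for n in("scene","top"):
    c=cam(n);d[n]=c;save(c,f"pics/{n}0.png")
    print(n,c["c2w"][:3,3].round())
    for nm,lo,hi in(("red",(0,140,80),(8,255,255)),("red2",(172,140,80),(180,255,255)),("blue",(95,100,50),(130,255,255))):
        print(nm,blobs(c,lo,hi))
pickle.dump(d,open("d0.pkl","wb"))
s=manip.state();print(s)
E
```

```text
scene [ 805. -531.  953.]
red [([364, 43, 24, 20, 72], [378.4, 50.0]), ([310, 264, 10, 11, 80], [314.7, 269.3]), ([212, 341, 34, 14, 60], [229.3, 350.3])]
red2 []
blue [([98, 5, 18, 18, 225], [106.3, 12.7]), ([282, 230, 37, 60, 572], [299.1, 260.1]), ([379, 279, 29, 32, 435], [391.1, 297.1])]
top [ 232.   34. 1344.]
red [([339, 117, 9, 9, 64], [342.8, 121.0])]
red2 []
blue [([284, 66, 23, 29, 371], [294.6, 82.0]), ([265, 145, 17, 4, 49], [272.9, 146.4]), ([285, 154, 54, 19, 884], [310.9, 162.5])]
{'time': 0.1, 'joint_positions': array([ 1.23801202,  0.46830714, -0.01161075,  1.60351237,  0.00599625,
        1.07140152, -0.05628257]), 'joint_velocities': array([-4.85287092e-05, -2.75342533e-03, -7.48300854e-04, -3.68553282e-03,
       -7.74927160e-04, -1.19099066e-03,  2.22157821e-04]), 'tau': array([ 5.52695274e-04, -5.33522737e+01,  2.11860199e-02, -2.51967233e+01,
        1.14647715e-02,  4.30001019e-03,  4.18916989e-05]), 'position': array([ 185.52380149, -622.40871877,  207.32984406]), 'ee_rot': array([-3.10714133e+00, -4.53311157e-01,  5.28585193e-04]), 'wrist_force': array([-0.16352319,  0.03489241,  0.21562475]), 'moment': array([-0.02246233, -0.01942764,  0.00063213]), 'grasp_force': 0.0, 'grip_width': 85.34827517365599}
```

View pics/scene0.png

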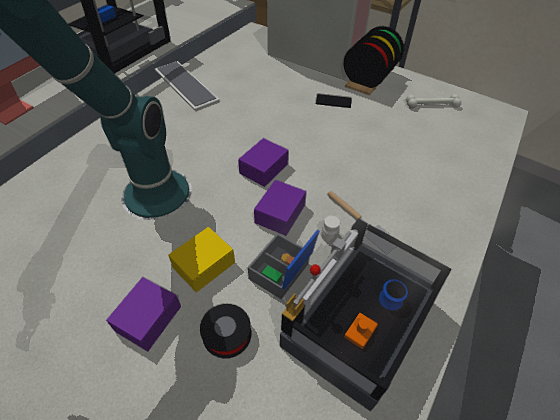

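View pics/top0.png

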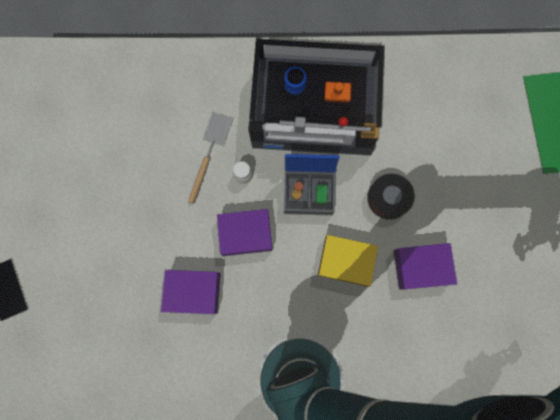

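The ball to grip is the red one at scene (315,269) and top (343,121). Red look-alikes are the spool's filament at scene (229,350) and the rack spool at scene (378,50). The lid is the blue plate at scene (299,260) and top (311,162). The blue pot in the pen at scene (391,297) and the purple and yellow boxes are not part of the job. Next I triangulate and check one close crop.

```bash
python3 - <<'E'
from h import *
import pickle
d=pickle.load(open("d0.pkl","rb"));s,t=d["scene"],d["top"]
P,e=tri(s,(314.7,269.3),t,(342.8,121.0));print("ball",P.round(1),round(e,1))
def corners(c,box):
    hsv=cv2.cvtColor(np.ascontiguousarray(c["image"]),cv2.COLOR_RGB2HSV)
    m=cv2.inRange(hsv,(95,100,50),(130,255,255));k=np.zeros_like(m);x,y,w,h=box;k[y:y+h,x:x+w]=m[y:y+h,x:x+w]
    cn=max(cv2.findContours(k,0,2)[0],key=cv2.contourArea)
    return cv2.approxPolyDP(cn,3,True)[:,0].tolist()
print("lid scene",corners(s,(282,230,37,60)),"top",corners(t,(285,154,54,19)))
a=s["image"][195:345,240:440,::-1];b=t["image"][90:220,240:415,::-1]
cv2.imwrite("pics/crop1.png",np.hstack([cv2.resize(a,(533,400),interpolation=2),cv2.resize(b,(262,400),interpolation=2)][:1]+[]))
cv2.imwrite("pics/crop1.png",np.vstack([cv2.resize(a,(400,300),interpolation=2),cv2.resize(b,(400,297),interpolation=2)]))
E
```

```text
ball [ 639.8 -108.8  234.6] 0.3
lid scene [[318, 230], [288, 265], [282, 288], [311, 253]] top [[286, 170], [332, 172], [338, 156], [286, 154]]
```

View pics/crop1.png

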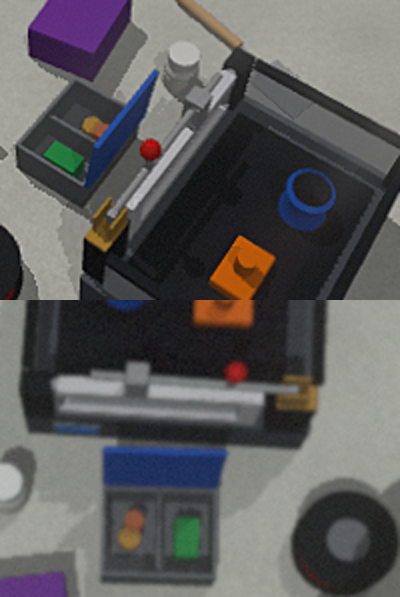

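The crop confirms the choice: the red ball stands on the rod over the gate at crop (150,149) above and (236,372) below. The brass keeper is to its right and the upright blue lid stands in front of it.

```bash
python3 - <<'E'
from h import *
import pickle
d=pickle.load(open("d0.pkl","rb"));s,t=d["scene"],d["top"]
for n,a,b in(("edge+y",(318,230),(286,154)),("edge-y",(288,265),(338,156)),("hinge+y",(311,253),(286,170)),("hinge-y",(282,288),(332,172))):
    P,e=tri(s,a,t,b);print(n,P.round(1),round(e,1))
# keeper brass blobs
print("brass top",[b for b in blobs(t,(12,80,60),(28,255,255)) if b[0][0]>350 and b[0][1]<150])
print("brass scene",[b for b in blobs(s,(12,80,60),(28,255,255)) if 270<b[0][0]<310 and 270<b[0][1]<330])
# rail: bright grey in top, at 165
def rail(c,box,thr):
    x,y,w,h=box;im=cv2.cvtColor(np.ascontiguousarray(c["image"]),cv2.COLOR_RGB2HSV)[y:y+h,x:x+w]
    m=cv2.inRange(im,(0,0,thr),(180,50,255))
    n,l,st,ce=cv2.connectedComponentsWithStats(m);i=1+st[1:,4].argmax()
    pts=np.argwhere(l==i)[:,::-1].astype(np.float32)+[x,y]
    print(st[i],cv2.minAreaRect(pts.astype(np.float32)));return pts
pts=rail(t,(255,112,118,34),130)
W=np.array([plane(t,p,165)[:2] for p in pts])
v=np.linalg.svd(W-W.mean(0))[2][0];print("rail mean",W.mean(0),"dir deg",np.degrees(np.arctan2(v[1],v[0])),W.min(0),W.max(0))
# plinth back/front edges at pen rails: barrel
print("barrel top@212",plane(t,(300,122.8),200), "keeper@180",plane(t,(370,130),180))
E
```

```text
edge+y [576.3  31.4 174.3] 2.0
edge-y [ 568.3 -100.3  179.1] 2.3
hinge+y [564.4  32.3  60.8] 4.1
hinge-y [555.9 -98.   56.1] 2.4
brass top [([361, 123, 18, 16, 207], [370.5, 131.1])]
brass scene [([282, 293, 22, 28, 287], [292.7, 308.2])]
[ 50  14  50  10 315] ((329.5550231933594, 130.74794006347656), (49.38018035888672, 6.470506191253662), 4.184916019439697)
rail mean [639.32042032 -82.75855875] dir deg -94.68913903349622 [ 627.07344263 -146.05571629] [652.80724095 -19.06893518]
barrel top@212 [648.98677475  -5.29761225 200.        ] keeper@180 [ 634.8189425 -184.5731791  180.       ]
```

Ball height 234.6 mm and lid edge height 175 mm both match the text. The gate line runs at about -94.7°, so the pen is yawed by about -4.7°. I'll move the closed fingers above the gap between lid and gate, at about (603,-45).

```bash
(python3 -m crank '[[[0,0,-0.04],[0,0,0.124],0.0],[[0,0,-0.04],[0,0,0.124],0.0],[[0,0,-0.04],[0,0,0.124],0.0]]' 30
for i in 1 2 3 4; do python3 -m crank '[[[0.0184,-0.0305,0],[0,0,0],0.0],[[0.0184,-0.0305,0],[0,0,0],0.0],[[0.0184,-0.0305,0],[0,0,0],0.0],[[0.0184,-0.0305,0],[0,0,0],0.0],[[0.0184,-0.0305,0],[0,0,0],0.0]]'; done
python3 -m crank '[[[0,0,0],[0,0,0],0.0],[[0,0,0],[0,0,0],0.0]]') | tail -n 12; python3 - <<'E'
from h import *
s=manip.state();print(s["position"],R.from_rotvec(s["ee_rot"]).as_matrix().round(3),s["grip_width"],s["joint_positions"].round(2))
c=cam("wrist");save(c,"pics/w1.png")
E
```

```text
time: 2.02
position: [603.1, -43.8, 327.8]
ee_rot: [3.139, -0.13, -0.001]
wrist_force: [-0.3, -0.5, 1.1]
grip_width: 0.1
grasp_force: 0.0
time: 2.18
position: [602.9, -42.7, 327.2]
ee_rot: [-3.138, 0.122, 0.003]
wrist_force: [0.2, -1.1, 0.0]
grip_width: 0.0
grasp_force: 0.0
[602.85625303 -42.65741949 327.1604667 ] [[ 0.997 -0.078 -0.002]
 [-0.078 -0.997  0.001]
 [-0.002 -0.001 -1.   ]] 0.024629922730131825 [ 0.29  0.33 -0.36  1.55  0.12  1.28 -1.73]
```

View pics/w1.png

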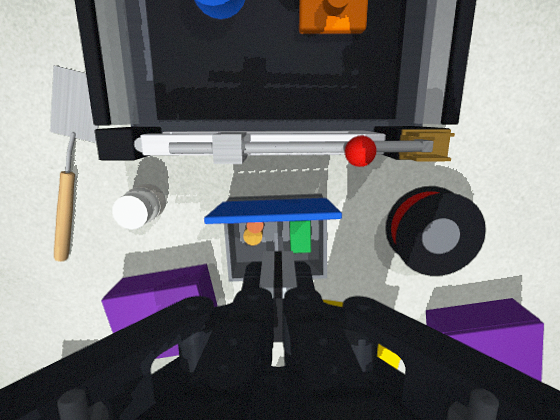

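The wrist view shows the blue lid's free edge at (272,199), the rail at (260,147), the red ball at (360,151) and the keeper at (427,145). I'll check the gap with rays from this view before going down.

```bash
python3 - <<'E'
from h import *
c=cam("wrist")
print("tcp@175 px",proj(c,(603,-43,175)),"tcp@155",proj(c,(603,-43,155)))
import pickle
t=pickle.load(open("d0.pkl","rb"))
print("ball",tri(c,(360,151),t["scene"],(314.7,269.3)))
print("lid edge mid@176",plane(c,(213,201),176),plane(c,(333,198),176),"lid lower",plane(c,(272,217),176))
print("rail front edge@165",plane(c,(300,160),165),"rod@197",plane(c,(300,147),197),"barrel@212",plane(c,(229,150),205),"keeper",plane(c,(427,145),190))
E
```

```text
tcp@175 px [276.32408242 189.83918243] tcp@155 [276.39585112 185.78200077]
ball (array([ 640.70313215, -110.07596493,  237.00931519]), np.float64(0.4439954085992316))
lid edge mid@176 [597.14051866  19.61734522 176.        ] [590.60535602 -97.46754271 176.        ] lid lower [576.16926789 -36.48172688 176.        ]
rail front edge@165 [628.68615633 -68.33971293 165.        ] rod@197 [644.06233015 -67.24818186 197.        ] barrel@212 [647.17619348  -6.2833338  205.        ] keeper [ 635.81460372 -180.47029023  190.        ]
```

```bash
python3 - <<'E'
from h import *
import pickle
c=cam("wrist");d=pickle.load(open("d0.pkl","rb"))
hsv=cv2.cvtColor(np.ascontiguousarray(c["image"]),cv2.COLOR_RGB2HSV)
m=cv2.inRange(hsv,(95,100,40),(130,255,255));m[:180]=0
cn=max(cv2.findContours(m,0,2)[0],key=cv2.contourArea);print(cv2.approxPolyDP(cn,3,True)[:,0].tolist(),c["c2w"][:3,3])
# column where the blue starts/ends
for u in(230,270,310,330): r=np.where(m[:,u])[0];print(u,r.min(),r.max())
for n,w,s,t in(("+y",(213,200.5),(318,230),(286,154)),("-y",(332,198),(288,265),(338,156))):
    print(n,tri(c,w,d["scene"],s),tri(c,w,d["top"],t))
E
```

```text
[[337, 212], [320, 197], [220, 202], [200, 219], [202, 223], [337, 217]] [670.36325916 -51.10935839 494.24599455]
230 201 223
270 199 220
310 197 219
330 205 218
+y (array([594.41760141,  11.81112843, 202.21239945]), np.float64(17.891836437403448)) (array([587.68664176,  29.41440083, 130.8284281 ]), np.float64(2.7985263272634993))
-y (array([579.52514159, -98.92796392, 176.82806764]), np.float64(21.3540265082484)) (array([ 579.98551891, -105.03129236,  134.91210956]), np.float64(2.240896527755995))
```

The wrist camera looks from the gate side, so the free edge is the lower boundary of the band at row 217. That gives x of about 576, which agrees with the first measurement, and the fingers at x 603 clear it. I'll go down and push the lid forward.

```bash
(python3 -m crank '[[[0.001,0,0.035],[0,0,0],0.0],[[0,0,0.035],[0,0,0],0.0],[[0,0,0.035],[0,0,0],0.0],[[0,0,0.035],[0,0,0],0.0],[[0,0,0.032],[0,0,0],0.0]]'
python3 -m crank '[[[0,0,0],[0,0,0],0.0],[[-0.008,0,0],[0,0,0],0.0],[[-0.012,0,0],[0,0,0],0.0],[[-0.015,0,0],[0,0,0],0.0],[[-0.015,0,0],[0,0,0],0.0]]'
python3 -m crank '[[[-0.015,0,0],[0,0,0],0.0],[[-0.015,0,0],[0,0,0],0.0],[[-0.015,0,0],[0,0,0],0.0],[[-0.015,0,0],[0,0,0],0.0],[[-0.012,0,0],[0,0,0],0.0]]'
) ; python3 - <<'E'
from h import *
for n in("scene",):
    c=cam(n);save(c,"pics/s2.png",(200,190,400,340),3)
    print(blobs(c,(95,100,50),(130,255,255)))
E
```

```text
time: 2.75
position: [602.5, -47.6, 154.7]
ee_rot: [3.138, -0.134, -0.0]
wrist_force: [0.7, 0.8, -0.6]
grip_width: 0.2
grasp_force: 0.0
time: 3.17
position: [554.5, -41.8, 159.3]
ee_rot: [3.138, -0.131, 0.007]
wrist_force: [-0.2, 0.5, 0.3]
grip_width: 0.2
grasp_force: 0.0
time: 3.58
position: [482.3, -35.8, 159.2]
ee_rot: [3.138, -0.131, 0.008]
wrist_force: [-0.2, 0.4, 0.6]
grip_width: 0.0
grasp_force: 0.0
[([282, 230, 37, 60, 562], [299.2, 260.2]), ([379, 279, 29, 32, 439], [391.2, 297.0])]
```

View pics/s2.png

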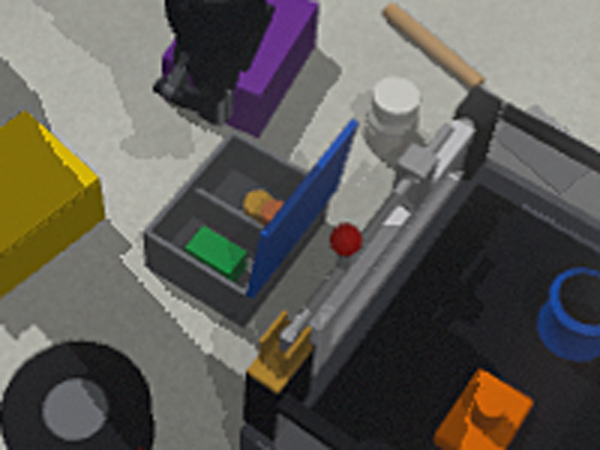

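```bash
python3 - <<'E'
from h import *
s=manip.state();print(s["position"],s["wrist_force"])
c=cam("scene");t=cam("top")
for P in(s["position"],s["position"]+[0,0,100],(603,-45,155),(572,-34,176),(640,-109,235),(560,-33,60)):print(P,proj(c,P),proj(t,P))
save(t,"pics/t2.png",(200,60,400,210),3)
E
```

```text
[480.06216514 -35.72733171 158.96536005] [-3.08241168  0.93080663 -0.10678688]
[480.06216514 -35.72733171 158.96536005] [270.93794454 235.02246606] [312.50904643 191.59827441]
[480.06216514 -35.72733171 258.96536005] [270.85390003 209.33957288] [314.83829231 182.80173459]
(603, -45, 155) [311.38021278 260.72765398] [315.04444505 145.58072148]
(572, -34, 176) [303.1275775  246.90025308] [311.46961315 154.86827043]
(640, -109, 235) [314.67244805 269.32851457] [342.87497656 120.83360022]
(560, -33, 60) [296.74346755 269.71233539] [309.00911914 170.80431265]
```

View pics/t2.png

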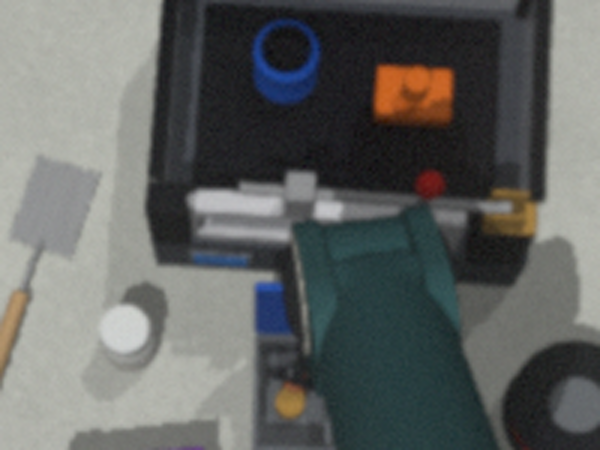

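Neither view shows the lid moved, although the fingers passed its line. I'll triangulate the lid edge again with the wrist-view corners before a lower push.

```bash
python3 - <<'E'
from h import *
import pickle
d=pickle.load(open("d0.pkl","rb"))
c=cam("wrist");save(c,"pics/w3.png")
T=np.eye(4);T[:3,:3]=R.from_rotvec([-3.138,.122,.003]).as_matrix();T[:3,3]=[602.86,-42.66,327.16]
w=dict(c);w["c2w"]=T@np.array(c["tool_from_camera"])
for n,a,s,t in(("+y",(200.5,220),(318,230),(286,154)),("-y",(337.5,213),(288,265),(338,156))):
    print(n,tri(w,a,d["scene"],s),tri(w,a,d["top"],t))
hsv=cv2.cvtColor(np.ascontiguousarray(c["image"]),cv2.COLOR_RGB2HSV)
m=cv2.inRange(hsv,(95,100,40),(130,255,255))
cn=max(cv2.findContours(m,0,2)[0],key=cv2.contourArea);print(cv2.approxPolyDP(cn,3,True)[:,0].tolist())
print(manip.state()["wrist_force"],manip.state()["position"])
E
```

```text
+y (array([574.32570686,  40.66001291, 162.34330181]), np.float64(1.5791742804010482)) (array([577.18039365,  34.08485881, 174.11477086]), np.float64(7.265142098287383))
-y (array([572.2847125 , -98.90490311, 177.07257813]), np.float64(7.287541456356836)) (array([ 571.88959314, -101.94900347,  162.98350507]), np.float64(1.9054364972161049))
[[420, 49], [99, 62], [97, 72], [100, 79], [174, 111], [355, 104], [419, 64]]
[0.34383558 0.3547842  0.34885116] [483.64025927 -35.84223462 158.47940403]
```

View pics/w3.png

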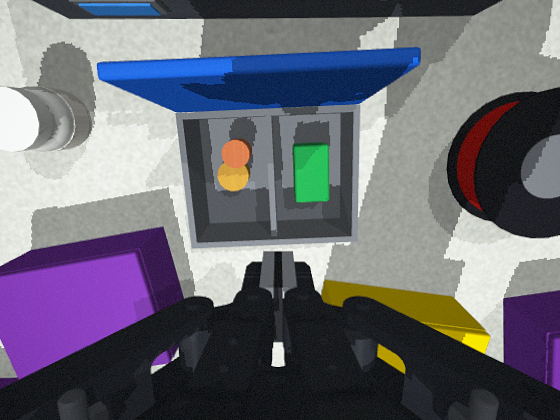

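The lid at (260,80) is still upright and unmoved: its edge is nearer 163–170 mm, so the fingertips only skimmed over it. I'll go back behind it and push about 25 mm lower, with the body still clear of the barrel and the ball.

```bash
(python3 -m crank '[[[0,0,-0.04],[0,0,0],0.0],[[0,0,-0.04],[0,0,0],0.0],[[0.03,0.001,0],[0,0,0],0.0],[[0.03,0.002,0],[0,0,0],0.0],[[0.03,0.002,0],[0,0,0],0.0]]'
python3 -m crank '[[[0.025,0,0],[0,0,0],0.0],[[0,0,0],[0,0,0],0.0],[[0,0,0],[0,0,0],0.0]]'
python3 -m crank '[[[0,0,0.03],[0,0,0],0.0],[[0,0,0.03],[0,0,0],0.0],[[0,0,0.03],[0,0,0],0.0],[[0,0,0.014],[0,0,0],0.0],[[0,0,0],[0,0,0],0.0]]'
python3 -m crank '[[[0,0,0],[0,0,0],0.0],[[-0.006,0,0],[0,0,0],0.0],[[-0.008,0,0],[0,0,0],0.0],[[-0.008,0,0],[0,0,0],0.0],[[-0.008,0,0],[0,0,0],0.0]]'
) | grep -E "time|pos|wrist_f"; python3 - <<'E'
from h import *
c=cam("scene");print(blobs(c,(95,100,40),(130,255,255)))
E
```

```text
time: 4.2
position: [574.2, -48.4, 239.0]
wrist_force: [1.2, -0.5, -0.5]
time: 4.45
position: [597.5, -49.8, 236.2]
wrist_force: [0.0, 0.2, 0.4]
time: 4.87
position: [592.9, -49.7, 129.0]
wrist_force: [-1.5, 0.1, -0.1]
time: 5.28
position: [565.9, -47.3, 133.4]
wrist_force: [0.8, -0.5, -0.3]
[([278, 237, 34, 52, 700], [292.9, 263.8]), ([379, 279, 29, 32, 446], [391.1, 297.0])]
```

The lid is moving now. I'll keep pushing past the tipping point.

```bash
(python3 -m crank '[[[-0.012,0,0],[0,0,0],0.0],[[-0.014,0,0],[0,0,0],0.0],[[-0.014,0,0],[0,0,0],0.0],[[-0.014,0,0],[0,0,0],0.0],[[-0.012,0,0],[0,0,0],0.0]]'
python3 -m crank '[[[0,0,0],[0,0,0],0.0],[[0,0,0],[0,0,0],0.0],[[0,0,0],[0,0,0],0.0]]'
python3 -m crank '[[[0,0,-0.03],[0,0,0],0.0],[[0,0,-0.03],[0,0,0],0.0],[[0,0,0],[0,0,0],0.0],[[0,0,0],[0,0,0],0.0]]'
) | grep -E "time|pos|wrist_f"; python3 - <<'E'
from h import *
c=cam("wrist");save(c,"pics/w4.png")
hsv=cv2.cvtColor(np.ascontiguousarray(c["image"]),cv2.COLOR_RGB2HSV)
m=cv2.inRange(hsv,(95,100,40),(130,255,255))
cn=max(cv2.findContours(m,0,2)[0],key=cv2.contourArea);q=cv2.approxPolyDP(cn,3,True)[:,0].tolist();print(q)
for p in q: print(p,plane(c,p,68).round())
E
```

```text
time: 5.75
position: [499.2, -41.8, 132.5]
wrist_force: [0.3, -0.0, -0.5]
time: 6.0
position: [501.4, -42.0, 132.6]
wrist_force: [0.7, -0.4, 1.4]
time: 6.33
position: [502.5, -41.9, 193.8]
wrist_force: [0.4, 0.8, -0.5]
[[344, 130], [182, 138], [192, 259], [262, 257], [264, 250], [292, 250], [293, 256], [346, 254]]
[344, 130] [ 556. -102.   68.]
[182, 138] [561.  36.  68.]
[192, 259] [450.  44.  68.]
[262, 257] [446. -22.  68.]
[264, 250] [453. -24.  68.]
[292, 250] [451. -50.  68.]
[293, 256] [445. -51.  68.]
[346, 254] [ 443. -101.   68.]
```

View pics/w4.png

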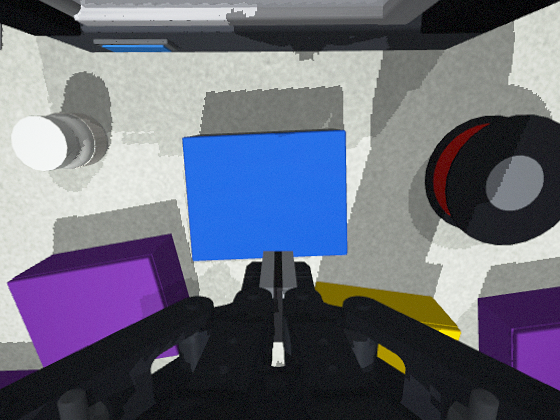

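The lid lies on the box at (265,195) and measures about 112 × 140 mm, so it looks shut. The front edge appears slightly wide, so I'll touch it lightly near that edge to confirm it's fully down.

```bash
(python3 -m crank '[[[-0.028,0,0.03],[0,0,0],0.0],[[0,0,0.04],[0,0,0],0.0],[[0,0,0.03],[0,0,0],0.0],[[0,0,0.012],[0,0,0],0.0],[[0,0,0],[0,0,0],0.0]]'
for i in 1 2 3; do python3 -m crank '[[[0,0,0.004],[0,0,0],0.0],[[0,0,0],[0,0,0],0.0],[[0,0,0],[0,0,0],0.0]]';done
) | grep -E "time|pos|wrist_f"
```

```text
time: 6.8
position: [469.1, -39.3, 76.1]
wrist_force: [-0.1, 0.3, 0.6]
time: 7.05
position: [473.3, -39.5, 76.8]
wrist_force: [-0.2, 0.3, -0.5]
time: 7.3
position: [472.8, -39.6, 72.5]
wrist_force: [0.8, -0.5, -0.1]
time: 7.55
position: [472.4, -39.5, 68.0]
wrist_force: [-0.5, -0.6, 0.9]
```

There's no contact at 72.5 and only about 1 N at 68, so the lid is fully shut. Next I move above the ball with the fingers open.

```bash
(python3 -m crank '[[[0,0,-0.04],[0,0,0],0.0854],[[0,0,-0.04],[0,0,0],0.0854],[[0,0,-0.04],[0,0,0],0.0854],[[0,0,-0.04],[0,0,0],0.0854],[[0,0,-0.04],[0,0,0],0.0854]]'
python3 -m crank '[[[0.0346,0.0113,-0.03],[0,0,0],0.0854],[[0.0346,0.0113,0],[0,0,0],0.0854],[[0.0346,0.0113,0],[0,0,0],0.0854],[[0.0346,0.0113,0],[0,0,0],0.0854],[[0.0346,0.0113,0],[0,0,0],0.0854]]'
python3 -m crank '[[[0,0,0],[0,0,0],0.0854],[[0,0,0],[0,0,0],0.0854],[[0,0,0],[0,0,0],0.0854]]'
) | grep -E "time|pos|wrist_f|width"; python3 - <<'E'
from h import *
c=cam("wrist");b=[x for x in blobs(c,(0,150,60),(6,255,255),100)];print(b)
s=cam("scene");bs=blobs(s,(0,140,60),(8,255,255),30);print(bs)
import itertools
for x in b:
    for y in bs:
        P,e=tri(c,x[1],s,y[1])
        if e<8: print(P.round(1),round(e,1))
m=manip.state();print(m["position"],R.from_rotvec(m["ee_rot"]).as_matrix()[:,0].round(3))
E
```

```text
time: 7.97
position: [472.1, -39.3, 270.2]
wrist_force: [1.1, 0.1, -0.3]
grip_width: 60.2
time: 8.38
position: [637.8, -109.3, 294.9]
wrist_force: [0.8, 0.0, 0.7]
grip_width: 85.2
time: 8.63
position: [636.0, -107.9, 294.0]
wrist_force: [-0.8, -0.1, 0.4]
grip_width: 85.1
[([263, 194, 33, 33, 839], [278.9, 210.4]), ([354, 222, 57, 42, 372], [374.3, 235.5])]
[([364, 43, 24, 24, 98], [379.3, 51.3]), ([310, 264, 10, 11, 78], [314.8, 269.1]), ([211, 339, 36, 16, 90], [230.1, 349.7])]
[ 640.8 -108.4  234.7] 1.7
[ 494.6 -264.3  -90.9] 4.2
[ 635.7714889  -107.59183739  295.05236992] [ 0.997 -0.081 -0.   ]
```

```bash
(python3 -m crank '[[[0.005,0.001,0.02],[0,0,0],0.0854],[[0,0,0.03],[0,0,0],0.0854],[[0,0,0.028],[0,0,0],0.0854],[[0,0,0],[0,0,0],0.0854],[[0,0,0],[0,0,0],0.0854]]' 40
python3 -m crank '[[[0,0,0],[0,0,0],0.0],[[0,0,0],[0,0,0],0.0],[[0,0,0],[0,0,0],0.0],[[0,0,0],[0,0,0],0.0],[[0,0,0],[0,0,0],0.0]]'
python3 -m crank '[[[0,0,0],[0,0,0],0.0],[[0,0,0],[0,0,0],0.0],[[0,0,0],[0,0,0],0.0]]'
)
```

```text
time: 9.15
position: [640.2, -109.4, 216.5]
ee_rot: [-3.139, 0.128, 0.003]
wrist_force: [-0.4, 0.1, 0.4]
grip_width: 85.1
grasp_force: 0.0
time: 9.57
position: [641.8, -109.9, 217.7]
ee_rot: [3.139, -0.129, 0.002]
wrist_force: [0.8, 0.0, 0.1]
grip_width: 25.4
grasp_force: 0.0
time: 9.82
position: [642.8, -109.9, 219.5]
ee_rot: [3.138, -0.129, 0.006]
wrist_force: [-0.8, 0.0, 9.9]
grip_width: -0.5
grasp_force: 5.1
```

The fingers closed to 0 with 10 N pushing up, so the ball isn't between the pads. I'll look.

```bash
python3 - <<'E'
from h import *
s=cam("scene");w=cam("wrist")
a=cv2.resize(s["image"][200:320,240:400,::-1],(400,300),interpolation=2);b=cv2.resize(w["image"][130:400,100:460,::-1],(400,300),interpolation=2)
cv2.imwrite("pics/c5.png",np.hstack([a,b]))
print(blobs(w,(0,150,60),(6,255,255),60),blobs(s,(0,140,60),(8,255,255),20))
m=manip.state();print(m["position"],m["wrist_force"],m["grip_width"],m["grasp_force"]);print(proj(s,m["position"]),proj(w,m["position"]))
E
```

```text
[([254, 240, 47, 22, 398], [276.8, 249.3]), ([416, 247, 17, 8, 64], [424.3, 250.8]), ([365, 260, 30, 37, 346], [377.0, 273.5])] [([363, 43, 25, 24, 93], [379.1, 51.3]), ([310, 269, 10, 7, 30], [313.9, 271.9]), ([213, 339, 34, 16, 91], [231.0, 349.8])]
[ 642.8117557  -109.93218296  219.47373342] [-1.52992442  0.64199266 10.69559132] -0.17607241196564574 5.009208843111992
[314.99064518 274.03183829] [278.99003197 250.28963803]
```

View pics/c5.png

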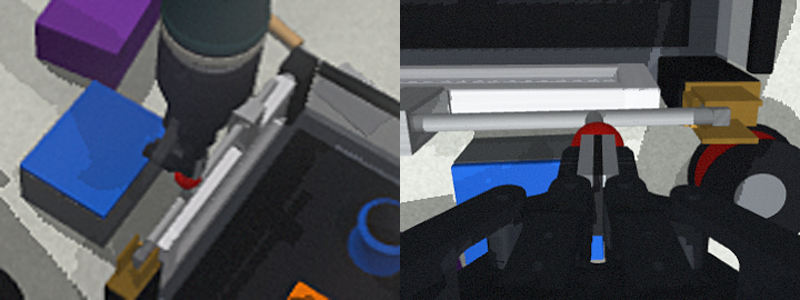

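The left half shows the closed fingertips resting on top of the red ball at crop (187,170). The right half shows the same from above at (598,135). So the real tips sit about 27 mm higher than the reported TCP. That also explains the missed lid, and it means my touch test of the lid proved nothing. I'll lift off, open, and measure the lid's front corners from two views.

```bash
(python3 -m crank '[[[0,0,-0.03],[0,0,0],0.0],[[0,0,-0.03],[0,0,0],0.0],[[0,0,0],[0,0,0],0.0854],[[0,0,0],[0,0,0],0.0854],[[0,0,0],[0,0,0],0.0854]]'
python3 -m crank '[[[0,0,0],[0,0,0],0.0854],[[0,0,0],[0,0,0],0.0854],[[0,0,0],[0,0,0],0.0854]]'
) | grep -E "time|pos|wrist_f|width"; python3 - <<'E'
from h import *
s=cam("scene");w=cam("wrist")
def corners(c,lo=(95,100,40)):
    m=cv2.inRange(cv2.cvtColor(np.ascontiguousarray(c["image"]),cv2.COLOR_RGB2HSV),lo,(130,255,255))
    cn=max(cv2.findContours(m,0,2)[0],key=cv2.contourArea);return cv2.approxPolyDP(cn,2.5,True)[:,0].tolist()
q=corners(s);print("scene",q)
for p in q: print(p,plane(s,p,68).round())
bw=blobs(w,(0,150,60),(6,255,255),100);bs=[b for b in blobs(s,(0,140,60),(8,255,255),20) if 300<b[1][0]<330];print(bw,bs)
print(tri(w,bw[0][1],s,bs[0][1]))
T=np.eye(4);T[:3,:3]=R.from_rotvec([-3.138,.128,.003]).as_matrix();T[:3,3]=[502.5,-41.9,193.8]
v=dict(w);v["c2w"]=T@np.array(w["tool_from_camera"])
for n,a in(("h-y",(344,130)),("h+y",(182,138)),("f+y",(192,259)),("f-y",(346,254))):
    P=plane(v,a,68);p=min(q,key=lambda z:np.linalg.norm(proj(s,P)-z));print(n,p,proj(s,P).round(1),tri(v,a,s,p))
E
```

```text
time: 10.33
position: [641.1, -109.8, 276.3]
wrist_force: [-0.2, 0.3, -0.5]
grip_width: 35.8
time: 10.58
position: [640.9, -109.8, 275.5]
wrist_force: [0.6, 0.2, -0.1]
grip_width: 72.4
scene [[277, 232], [248, 267], [281, 287], [301, 260], [294, 254], [295, 242]]
[277, 232] [451.  39.  68.]
[248, 267] [ 450. -100.   68.]
[281, 287] [ 555. -104.   68.]
[301, 260] [556.  -5.  68.]
[294, 254] [530.   1.  68.]
[295, 242] [512.  37.  68.]
[([260, 208, 36, 36, 973], [277.4, 225.5]), ([355, 230, 61, 46, 435], [377.2, 243.8])] [([310, 265, 10, 11, 87], [314.6, 269.5])]
(array([ 640.4449653 , -108.78774862,  233.43501853]), np.float64(1.443042857764857))
h-y [281, 287] [281.7 286.7] (array([ 554.92509962, -102.48768948,   66.24467545]), np.float64(1.4209888403761872))
h+y [301, 260] [309.9 250. ] (array([546.80986051,  46.92057145,  -2.71610619]), np.float64(28.47960666581526))
f+y [277, 232] [277.2 230.4] (array([444.44772185,  48.62744165,  54.19974518]), np.float64(2.57551868669563))
f-y [248, 267] [245.6 265.7] (array([ 446.44907748, -100.21861153,   69.50536469]), np.float64(6.870168280282822))
```

Measured against the scene at z = 68, the lid is 105 × 139 mm with all its corners at lid height, so it's shut. Now I go down on the ball, 27 mm lower than before.

```bash
(python3 -m crank '[[[0,0,0.02],[0,0,0],0.0854],[[0,0,0.03],[0,0,0],0.0854],[[0,0,0.02],[0,0,0],0.0854],[[0,0,0.016],[0,0,0],0.0854],[[0,0,0],[0,0,0],0.0854]]' 40
python3 -m crank '[[[0,0,0],[0,0,0],0.0],[[0,0,0],[0,0,0],0.0],[[0,0,0],[0,0,0],0.0],[[0,0,0],[0,0,0],0.0],[[0,0,0],[0,0,0],0.0]]'
python3 -m crank '[[[0,0,0],[0,0,0],0.0],[[0,0,0],[0,0,0],0.0],[[0,0,0],[0,0,0],0.0]]'
)
```

```text
time: 11.1
position: [638.8, -109.7, 186.4]
ee_rot: [-3.138, 0.129, 0.011]
wrist_force: [-1.3, -0.3, -0.3]
grip_width: 85.6
grasp_force: 0.0
time: 11.52
position: [641.9, -109.9, 191.8]
ee_rot: [3.139, -0.129, 0.003]
wrist_force: [0.2, 0.5, 0.9]
grip_width: 25.6
grasp_force: 0.0
time: 11.77
position: [641.9, -109.8, 191.7]
ee_rot: [3.139, -0.129, 0.002]
wrist_force: [0.1, -1.1, 4.8]
grip_width: 21.5
grasp_force: 39.1
```

The grip holds, but the width is 21.5 mm on a 24 mm ball, with a 5 N upward push. The pads are above the ball's middle, so I'll regrip 8 mm lower.

```bash
(python3 -m crank '[[[0,0,0],[0,0,0],0.05],[[0,0,0],[0,0,0],0.05],[[0,0,0],[0,0,0],0.05],[[0,0,0.008],[0,0,0],0.05],[[0,0,0],[0,0,0],0.05]]' 40
python3 -m crank '[[[0,0,0],[0,0,0],0.0],[[0,0,0],[0,0,0],0.0],[[0,0,0],[0,0,0],0.0],[[0,0,0],[0,0,0],0.0],[[0,0,0],[0,0,0],0.0]]'
python3 -m crank '[[[0,0,0],[0,0,0],0.0],[[0,0,0],[0,0,0],0.0]]'
)
```

```text
time: 12.18
position: [640.3, -109.8, 180.7]
ee_rot: [-3.139, 0.129, 0.004]
wrist_force: [-0.4, -0.0, -0.4]
grip_width: 50.2
grasp_force: 0.0
time: 12.6
position: [641.3, -109.8, 182.6]
ee_rot: [3.139, -0.129, -0.0]
wrist_force: [-1.0, 0.4, -1.2]
grip_width: 21.6
grasp_force: 39.1
time: 12.77
position: [641.3, -109.7, 182.7]
ee_rot: [-3.139, 0.129, 0.0]
wrist_force: [0.4, -0.0, -1.1]
grip_width: 21.6
grasp_force: 39.1
```

The width is steady and the vertical force is gone, so the grip is good. Next: lift, then pull.

```bash
python3 -m crank '[[[0,-0.001,-0.004],[0,0,0],0.0],[[0,-0.001,-0.004],[0,0,0],0.0],[[0,-0.001,-0.004],[0,0,0],0.0],[[0,-0.001,-0.003],[0,0,0],0.0],[[0,0,0],[0,0,0],0.0]]' 40; python3 - <<'E'
from h import *
s=cam("scene");w=cam("wrist");bw=blobs(w,(0,150,60),(6,255,255),50);bs=[b for b in blobs(s,(0,140,60),(8,255,255),8) if 300<b[1][0]<330];print(bw,bs,manip.state()["position"])
E
```

```text
time: 13.18
position: [641.5, -105.5, 197.9]
ee_rot: [3.139, -0.128, -0.001]
wrist_force: [-0.0, 0.6, -6.4]
grip_width: 21.8
grasp_force: 39.4
[([249, 267, 58, 62, 2708], [277.6, 298.2]), ([373, 270, 29, 37, 334], [383.1, 284.5])] [] [ 641.43037014 -105.84438292  197.41456737]
```

```bash
for i in 1 2; do python3 -m crank '[[[0,-0.004,0],[0,0,0],0.0],[[0,-0.004,0],[0,0,0],0.0],[[0,-0.004,0],[0,0,0],0.0],[[0,-0.004,0],[0,0,0],0.0],[[0,0,0],[0,0,0],0.0]]'; done; python3 -m crank '[[[0,0,0],[0,0,0],0.0],[[0,0,0],[0,0,0],0.0]]'; python3 - <<'E'
from h import *
w=cam("wrist");bw=blobs(w,(0,150,60),(6,255,255),50);print(bw)
E
```

```text
time: 13.7
position: [643.3, -88.4, 198.0]
ee_rot: [-3.138, 0.128, -0.001]
wrist_force: [-0.6, -0.5, -3.9]
grip_width: 21.8
grasp_force: 39.4
time: 14.12
position: [644.4, -72.4, 197.6]
ee_rot: [-3.138, 0.127, 0.0]
wrist_force: [-1.4, 1.3, -5.4]
grip_width: 21.3
grasp_force: 39.4
time: 14.28
position: [644.4, -72.7, 197.5]
ee_rot: [-3.138, 0.128, 0.0]
wrist_force: [-0.3, 1.4, -6.0]
grip_width: 21.8
grasp_force: 39.4
[([250, 267, 57, 61, 2676], [278.0, 297.9]), ([401, 272, 31, 30, 369], [413.7, 284.2])]
```

The ball has followed 37 mm in all with little resistance, so the bolt is at about 0.05 and clear. The hinge is at about (655,84), from the barrel and the keeper, which puts the ball at a radius of about 157 mm. I'll swing the gate in 0.05 rad rows.

```bash
python3 -m crank '[[[-0.0078,-0.0002,0],[0,0,0.05],0.0],[[-0.0078,-0.0002,0],[0,0,0.05],0.0],[[-0.0078,-0.0002,0],[0,0,0.05],0.0],[[0,0,0],[0,0,0],0.0]]'; python3 -m crank '[[[-0.0078,-0.0002,0],[0,0,0.05],0.0],[[-0.0078,-0.0002,0],[0,0,0.05],0.0],[[-0.0078,-0.0002,0],[0,0,0.05],0.0],[[0,0,0],[0,0,0],0.0]]';  python3 -m crank '[[[-0.0078,-0.0002,0],[0,0,0.05],0.0],[[-0.0078,-0.0002,0],[0,0,0.05],0.0],[[-0.0078,-0.0002,0],[0,0,0.05],0.0],[[0,0,0],[0,0,0],0.0],[[0,0,0],[0,0,0],0.0]]'; python3 - <<'E'
from h import *
for n in("scene","top"): 
    c=cam(n);save(c,f"pics/{n}6.png",(220,170,460,350) if n=="scene" else (220,30,460,210),3)
w=cam("wrist");print(blobs(w,(0,150,60),(6,255,255),50))
E
```

```text
time: 14.67
position: [621.0, -69.8, 197.8]
ee_rot: [-3.12, 0.365, -0.001]
wrist_force: [4.4, -0.0, -6.2]
grip_width: 21.9
grasp_force: 39.3
time: 15.0
position: [598.9, -63.3, 198.0]
ee_rot: [3.084, -0.596, 0.001]
wrist_force: [3.5, -1.7, -6.4]
grip_width: 21.7
grasp_force: 39.4
time: 15.42
position: [578.8, -53.8, 198.0]
ee_rot: [3.031, -0.822, 0.002]
wrist_force: [2.0, -3.0, -4.4]
grip_width: 21.5
grasp_force: 39.5
[([437, 101, 49, 94, 812], [451.8, 143.7]), ([249, 262, 58, 61, 2682], [277.8, 292.9])]
```

View pics/scene6.png

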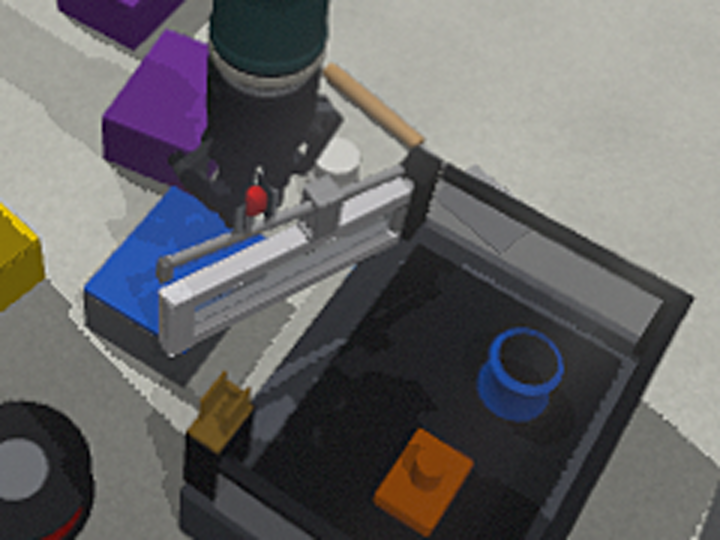

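The gate stands open towards the robot, with its free end at crop (165,310). The lid lies shut at (160,250), the ball is held at (257,200), and the jar and spool are in place. I'll check the gate angle with rays before handing in.

```bash
python3 -m crank '[[[0,0,0],[0,0,0],0.0],[[0,0,0],[0,0,0],0.0],[[0,0,0],[0,0,0],0.0],[[0,0,0],[0,0,0],0.0],[[0,0,0],[0,0,0],0.0]]'; python3 - <<'E'
from h import *
s=cam("scene")
a,b=[plane(s,(220+x/3,170+y/3),165) for x,y in((175,308),(408,190))]
d=b-a;print(a,b,"gate angle",np.arctan2(d[0],d[1])-0.081)
p=manip.state()["position"];print("from ball",np.arctan2(655.4-p[0],84-p[1])-0.081,p)
E
```

```text
time: 15.98
position: [578.1, -53.0, 197.7]
ee_rot: [3.031, -0.826, 0.0]
wrist_force: [2.3, -3.0, -4.3]
grip_width: 21.8
grasp_force: 39.6
[ 556.84490834 -121.77686793  165.        ] [660.78210217  82.10620263 165.        ] gate angle 0.39044751156364926
from ball 0.4329877383203434 [578.09899532 -52.91144153 197.704245  ]
```

The two estimates are 0.39 and 0.43 rad, both in the window. One small step centres it, then I hand in.

```bash
python3 -m crank '[[[-0.005,-0.0001,0],[0,0,0.03],0.0],[[0,0,0],[0,0,0],0.0],[[0,0,0],[0,0,0],0.0],[[0,0,0],[0,0,0],0.0],[[0,0,0],[0,0,0],0.0]]'; python3 -m crank '[[[0,0,0],[0,0,0],0.0],[[0,0,0],[0,0,0],0.0],[[0,0,0],[0,0,0],0.0]]' | head -4; python3 -c "
from cell import manip
print(manip.job_done())"
```

```text
time: 16.45
position: [573.8, -50.1, 197.6]
ee_rot: [-3.018, 0.871, 0.0]
wrist_force: [0.8, -2.6, -4.1]
grip_width: 21.3
grasp_force: 39.5
time: 16.7
position: [573.8, -50.1, 197.6]
ee_rot: [-3.018, 0.871, 0.0]
wrist_force: [1.9, -2.3, -4.9]
the job is handed in; nothing more can be done
None
```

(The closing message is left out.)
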